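# Seat the aperture frame on its hidden pin and hold it on the sprung contacts

### The job

Get the solar cell ready for its test: pick up the blue aperture frame by its black handle, slide its hole end in under the white bridge of the test fixture until the hole drops over the locating pin hidden there, with the frame square to the fixture. Then press the handle end down against the sprung contact strips until the frame lies flat on the fixture, and finish while still gripping the handle and holding the frame pressed fully down (it springs up if let go). Leave the white carrier and the jar undisturbed.

Things in the scene. Friction and masses are not known exactly. Their poses are not given: they have to be found in the camera images.
- fixture: Test fixture, fixed: aluminium base 250 (x) x 150 (y) x 25 mm (z), dark blue 86 mm solar cell flat on it. Origin: centre of the base's underside, on the table; x from the open end (nearer the robot) to the bridge end, z up. A 30 mm yellow square marks the open end's +y corner. Frame seated: x axes parallel, hole on the pin, handle at fixture x = -55 mm, y = 0.
- pin (a point): Foot of the brass locating pin, on its axis, level with the base top (25 mm above the table; fixture x = +75 mm, y = 0). Pin 10 mm in diameter, 16 mm tall, its top 5 mm tapering to 4 mm diameter. Axes as the fixture's. Hidden from above by the bridge.
- bridge (a point): Red dot on top of the white bridge, straight above the pin, 86 mm above the table. The bridge spans the base across y at fixture x = 53 to 97 mm; its underside is 45 mm above the base top, and its legs leave a free width of 130 mm (y = -65 to +65 mm).
- contact_strips (a point): Point midway between the tops of two brass contact strips (30 x 14 mm each, 28 mm either side of the centre line) when up: 8 mm above the base top, at fixture x = -55 mm, y = 0, right below the handle of a seated frame. This point does not move with the strips.
- contacts (a joint): How far the sprung contact strips are pressed down, in m: 0 = up (8 mm proud of the base), about 0.008 = flush with the base top, as when the frame lies flat. The spring pushes up with 4 N at first and about 10 N when flush; the frame's own weight does not press it home.
- frame: Blue plate, loose, 0.15 to 0.31 kg, 196 (x) x 90 (y) x 8 mm (z), with a 60 mm square window centred at x = +20 mm and a 13 mm round through hole at x = +80 mm. A black upright handle fin, 50 (x) x 14 (y) x 45 mm (z), stands on it centred at x = -50 mm. Origin: centre of the underside; x from the handle end to the hole end, z up. Starts flat on the table, handle up.
- hole (a point): Centre of the frame's 13 mm hole, on the plate's underside, 80 mm from the frame's origin along its +x. Axes as the frame's.
- handle (a point): Point inside the handle fin where it is best gripped (across its 14 mm thickness, along the frame's y): frame x = -50 mm, y = 0, 33 mm above the plate's underside. Axes as the frame's.
- carrier: White slotted wafer carrier, 110 x 80 x 35 mm, loose bystander; origin at the centre of its underside.
- jar: Amber jar with a white cap, 56 mm diameter, 70 mm tall, loose bystander; origin at the centre of its underside.
Mind the look-alikes: they are no part of the job. Of the things that look like the frame, the largest one is meant.

How it is judged (in metres and radians):
On the way:
1. the hole end of the frame has been slid in under the bridge (x of hole in the frame of fixture between 0.05 and 0.1 m and y of hole in the frame of fixture between -0.04 and 0.04 m and z of hole in the frame of fixture between 0.02 and 0.068 m).
At the end, for the whole second after the job is handed in: Hole on the pin (within 4 mm sideways, that end within 4 mm of the base top), frame flat (0.05 rad), square to the fixture (0.10 rad) and still, contact strips held pressed by more than 5.5 of their 8 mm, fingers still holding the frame (over 2 N) (horizontal distance between hole and pin below 0.004 m and z of hole in the frame of fixture between 0.02 and 0.029 m and value of joint contacts above 0.0055 m and angle between frame's own z axis and vertical below 0.05 rad and angle between the x axis of frame and the x axis of fixture, either way round below 0.1 rad and contact force between the fingers and frame above 2 N and linear speed of frame below 0.02 m/s); the arm keeps its last pose, push and grip.
It fails at once if the white carrier was disturbed (moved more than 30 mm) (distance of carrier from where it was at the start of the episode above 0.03 m).
It fails at once if the jar was disturbed (moved more than 30 mm) (distance of jar from where it was at the start of the episode above 0.03 m).
It fails at once if the jar was tipped over (angle between jar's own z axis and vertical above 0.5 rad).
It also fails if it takes over 42 s, if anything falls off the work surface, if the arm or the gripper's body presses on something with over 40 N, if the wrist force passes 120 N, or if a joint passes its speed limit or range.

### The arm

A 7-joint arm with a two-finger parallel gripper is mounted at the origin on the work surface. World frame = base frame: x ahead of the robot, y to its left, z up, the work surface at z = 0. Lengths are in m, angles in degrees, forces in N, time in s.
With the tool pointing down it reaches from about 0.425 to 0.875 m from the base axis. Payload 4.7 kg.
Tool frame: the origin (TCP) lies at the very end of the fingers, on their centre line; the grasp point (between the pads) lies 19 mm behind it; x points along the fingers, y is the direction in which the jaws open and shut, and the axes are right-handed (so a half turn about x gives the same grasp; the last joint's range is limited). The gripper opens to 87 mm and grips with 3 to 60 N. Pads are 19 mm wide; open, the fingers measure 117 mm over their backs; the gripper's body (75 mm by 190 mm) begins 51 mm behind the grasp point.
Start: joints at [72.657, 18.392, -4.016, 83.108, 1.295, 78.541, -3.26], TCP at [0.202, -0.618, 0.223] pointing down, gripper open.
Joint ranges: [-163.93, 163.93], [-17.29, 119.83], [-79.2, 71.16], [3.27, 140.29], [-89.18, 269.18], [5.43, 117.66], [-154.24, 154.24]. Speed limits (degrees/s): [147.25, 147.25, 180, 180, 180, 180, 180].

### API

Orientations are given as a 3x3 rotation matrix whose columns are the frame's x, y, z axes.
In Python, from plant import bot gives the robot as it stands.
- The arm moves only by the tool move_arm, never from a script. Its argument "series" is a list that holds one entry, the list of rows, each a list of 7 numbers: the finger opening in mm, from 0 to 87, then the shift along the world's x, y, z in mm, then the turn, a rotation vector about the world's x, y, z in degrees. In form: [[[jaw, x, y, z, wx, wy, wz], ...]]. A call has 1 to 10 rows; each row shifts and turns the commanded pose from where the row before left it; what a row does not reach is not made up. A row lasts 1/12 s, in which the tool goes at most 41.7 mm and 7.16 degrees, less where a joint would pass 70% of its speed; a pose out of reach is approached as far as the arm can. A call is refused whole if a number of a shift passes 41.7 or a number of a turn 7.16, either way. A call with a gripper value outside its range is refused whole. The fingers move at their own pace and stop on an object; the grip force is fixed at half the most. Time passes only in rows, so rows that do not move let the fingers close. It gives the time, the measured TCP pose, the force and the opening at its end, in the units of the state.
- bot.observe(): the state, without advancing time (a new reading comes with each control period).
- bot.capture(name): name is "scene" or "top" or "wrist"; returns the picture (480x640x3 uint8, red, green, blue); there is no depth.
- bot.calibration(name): a dict with "camera_matrix" (3x3 intrinsics, pixels), "extrinsics" (4x4, takes a point from world to camera coordinates). Camera axes: x right, y down, z forward; pixel columns grow to the right and rows downward; lengths in m; the calibration is good to about 2 mm. The wrist camera is an equidistant fisheye: a pixel r from the principal point sees the ray r / f radians off the axis. A picture is of the moment at which its call begins: read the wrist's pose just before it. calibration takes no time and is no camera call; for the wrist camera it gives the pose at the moment of the call.
- bot.finish_job(): hands the job in, once; it reports no verdict.
The state is a dict: "time": time; "qpos": joint angles; "qvel": joint speeds; "tau": joint torques, N m; "ee_pos": TCP position; "tcp_rot": TCP orientation; "contact_force": force on the tool from outside, world axes, zero at the start; "moment": the same for the moment, N m; "width": finger opening in m.
Only numpy, scipy, OpenCV 4.12 (cv2) and the standard library are available. Lean on these libraries where they do the work, as an engineer would, in place of code of your own. Each camera call takes 0.05 s, during which the arm holds its last target.

## Working session

There is one attempt and no reset: what is moved stays moved. The work goes in short steps, Python scripts to look and compute and a tool call to move; the robot and the scene stay as the last step left them, time stands still between calls to the robot, and variables do not carry over. Pictures are saved under pics/ and viewed, and the job is handed in when it is done.

Besides the shell and the picture viewer there is one more tool, called after "Request:" by a JSON object that holds its "method" and its "body", one argument or row to a line. move_arm: Moves the arm, as the interface text tells. Its arguments: {"type":"object","properties":{"series":{"type":"array","items":{"type":"array","items":{"type":"array","items":{"type":"number"}}}}},"required":["series"]}

```bash
mkdir -p pics; ls; python3 - <<'E'
from plant import bot
import cv2,numpy as np
s=bot.observe();print(s)
for n in ["scene","top","wrist"]:
    c=bot.calibration(n);print(n,np.round(c["camera_matrix"],2).tolist(),np.round(c["extrinsics"],4).tolist())
    cv2.imwrite(f"pics/{n}0.png",bot.capture(n)[:,:,::-1])
E
```

```text
pics
{'time': 0.0, 'qpos': array([72.65677915, 18.4391851 , -4.01725621, 83.17354863,  1.29846601,
       78.54314896, -3.25948883]), 'qvel': array([-0.04569422, -0.00040774,  0.00859686,  0.03558986, -0.057713  ,
       -0.04336448, -0.03176902]), 'tau': array([-3.18108723e-04, -4.91297114e+01, -4.03797431e-01, -3.12529957e+01,
       -6.36247918e-02,  4.38232231e-02,  1.84927485e-04]), 'ee_pos': array([ 0.20226475, -0.61714182,  0.22147223]), 'tcp_rot': array([[-7.44371278e-04,  3.11600937e-01, -9.50212767e-01],
       [ 1.78437537e-03, -9.50211103e-01, -3.11601789e-01],
       [-9.99998131e-01, -1.92748368e-03,  1.51296817e-04]]), 'contact_force': array([ 0.29478301, -0.46743847, -0.23163631]), 'moment': array([ 0.01014232, -0.03418826,  0.00015477]), 'width': 0.08708558814831441}
scene [[543.81, 0.0, 320.88], [0.0, 543.81, 235.17], [0.0, 0.0, 1.0]] [[0.494, 0.8693, -0.0171, -0.2637], [0.5857, -0.3473, -0.7323, -0.2866], [-0.6426, 0.3517, -0.6807, 1.5733], [0.0, 0.0, 0.0, 1.0]]
top [[516.51, 0.0, 333.03], [0.0, 516.51, 233.72], [0.0, 0.0, 1.0]] [[-0.0049, -1.0, -0.0033, 0.0145], [-0.9881, 0.0054, -0.1537, 0.5819], [0.1537, 0.0025, -0.9881, 1.3279], [0.0, 0.0, 0.0, 1.0]]
wrist [[371.65, 0.0, 321.68], [0.0, 371.65, 245.3], [0.0, 0.0, 1.0]] [[0.3119, -0.9501, -0.0027, -0.6481], [-0.9154, -0.3013, 0.2669, -0.0329], [-0.2544, -0.0807, -0.9637, 0.3912], [0.0, 0.0, 0.0, 1.0]]
```

View pics/scene0.png

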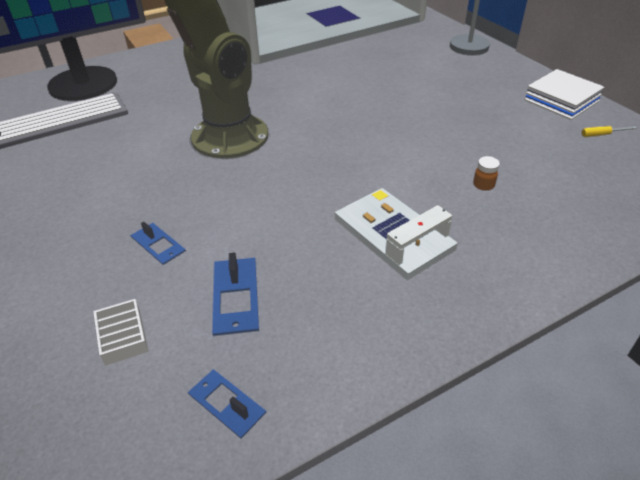

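View pics/top0.png

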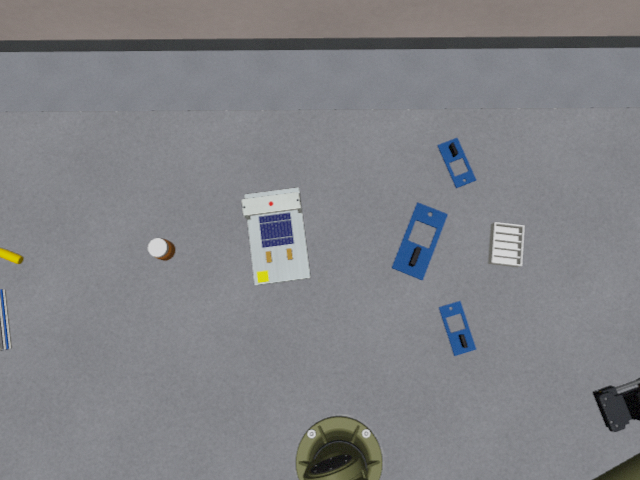

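View pics/wrist0.png

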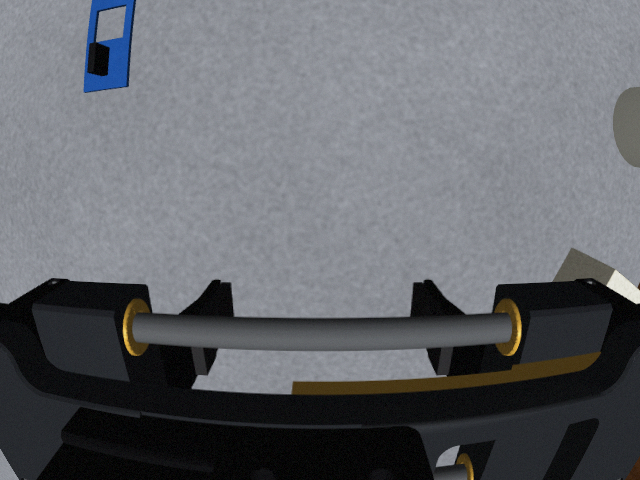

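The top view shows three blue frame-like things, at (420,241), (457,163) and (457,329). The one at (420,241) is clearly the largest, so it fits the description. I'll measure it and confirm with a crop.

```bash
cat > h.py <<'E'
from plant import bot
import cv2,numpy as np
def ray(n,uv,z,cal=None):
    c=cal or bot.calibration(n);K=np.array(c["camera_matrix"]);T=np.array(c["extrinsics"])
    uv=np.atleast_2d(np.array(uv,float))
    d=np.c_[(uv-K[:2,2])/[K[0,0],K[1,1]],np.ones(len(uv))]
    R=T[:3,:3];o=-R.T@T[:3,3];d=d@R
    return o+d*((z-o[2])/d[:,2])[:,None]
def proj(n,p):
    c=bot.calibration(n);K=np.array(c["camera_matrix"]);T=np.array(c["extrinsics"])
    q=np.atleast_2d(p)@T[:3,:3].T+T[:3,3];q=q@K.T
    return q[:,:2]/q[:,2:]
E
python3 - <<'E'
from h import *
im=cv2.imread("pics/top0.png");hsv=cv2.cvtColor(im,cv2.COLOR_BGR2HSV)
def cs(m,a):
    return [c for c in cv2.findContours(m,cv2.RETR_EXTERNAL,cv2.CHAIN_APPROX_NONE)[0] if cv2.contourArea(c)>a]
m=cv2.inRange(hsv,(100,150,60),(125,255,255))
for c in cs(m,700):
    (x,y),s,a=cv2.minAreaRect(c); print("blue",x,y,s,a,cv2.contourArea(c))
    P=ray("top",c[:,0],0.008)[:,:2]
    r=cv2.minAreaRect((P*1000).astype(np.float32));print("  world mm",r)
y=cv2.inRange(hsv,(22,150,150),(35,255,255))
for c in cs(y,50):
    M=cv2.moments(c);u=(M['m10']/M['m00'],M['m01']/M['m00']);print("yel",u,ray("top",u,.025))
r=cv2.inRange(hsv,(0,150,100),(6,255,255))|cv2.inRange(hsv,(174,150,100),(180,255,255))
for c in cs(r,4):
    M=cv2.moments(c);u=(M['m10']/M['m00'],M['m01']/M['m00']);print("red",u,ray("top",u,.086))
o=cv2.inRange(hsv,(10,100,100),(22,255,255))
for c in cs(o,20):
    M=cv2.moments(c);u=(M['m10']/M['m00'],M['m01']/M['m00']);print("brass",u,ray("top",u,.033))
b=cv2.resize(im[150:300,230:480],None,fx=3.2,fy=3.2,interpolation=cv2.INTER_CUBIC);cv2.imwrite("pics/crop0.png",b)
# scene
im=cv2.imread("pics/scene0.png");hsv=cv2.cvtColor(im,cv2.COLOR_BGR2HSV)
r=cv2.inRange(hsv,(0,150,100),(6,255,255))|cv2.inRange(hsv,(174,150,100),(180,255,255))
for c in cs(r,4):
    M=cv2.moments(c);u=(M['m10']/M['m00'],M['m01']/M['m00']);print("sc red",u,ray("scene",u,.086))
y=cv2.inRange(hsv,(22,150,150),(35,255,255))
for c in cs(y,40):
    M=cv2.moments(c);u=(M['m10']/M['m00'],M['m01']/M['m00']);print("sc yel",u,ray("scene",u,.025))
E
```

```text
blue 456.8500061035156 328.050048828125 (50.596439361572266, 21.819713592529297) 71.56504821777344 1032.5
  world mm ((333.22552490234375, -315.65008544921875), (129.90927124023438, 58.19341278076172), 16.323366165161133)
blue 419.2603454589844 241.023193359375 (32.379913330078125, 70.35989379882812) 21.037511825561523 2164.0
  world mm ((567.5590209960938, -223.61517333984375), (87.01931762695312, 194.3115692138672), 67.52984619140625)
blue 456.3324279785156 162.3533935546875 (46.55317306518555, 20.720199584960938) 66.19405364990234 890.0
  world mm ((787.4255981445312, -333.0851745605469), (130.01412963867188, 58.57648468017578), 21.162734985351562)
yel (262.42315369261473, 276.2015968063872) [[0.47157805 0.20022248 0.025     ]]
yel (9.066885964912279, 255.53508771929822) [[0.53055311 0.88177763 0.025     ]]
red (270.48148148148147, 203.14814814814815) [[0.65703067 0.17377907 0.086     ]]
brass (268.3544973544973, 256.4391534391534) [[0.52353477 0.18414102 0.033     ]]
brass (289.0327868852459, 253.49726775956282) [[0.53112864 0.12909187 0.033     ]]
brass (166.86021505376343, 251.0537634408602) [[0.53942729 0.4555121  0.033     ]]
sc yel (379.61538461538464, 194.6346153846154) [[0.47096697 0.2006866  0.025     ]]
sc yel (597.7177304964539, 129.71205673758865) [[0.54238132 0.88517079 0.025     ]]
```

View pics/crop0.png

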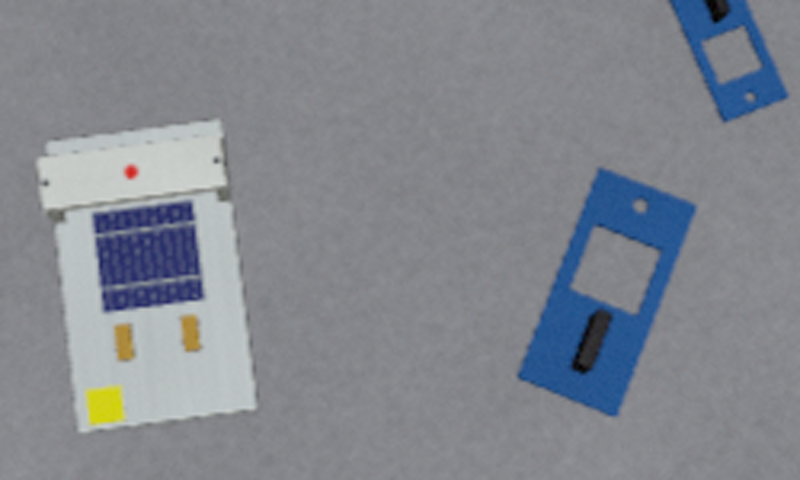

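The crop confirms it. The large frame has its fin near (591,342) and its hole near (640,205). The fixture's red dot is at (130,171). The other two are about 130x58 mm, so they are decoys. I'll move above the handle.

Request:
{"method": "move_arm", "body": {
  "series": [
    [[87,24.5,31.8,0,0,0,-6.8],[87,24.5,31.8,0,0,0,-6.8],[87,24.5,31.8,0,0,0,-6.8],[87,24.5,31.8,0,0,0,-6.8],[87,24.5,31.8,0,0,0,-6.8],[87,24.5,31.8,0,0,0,-6.8],[87,24.5,31.8,0,0,0,0],[87,24.5,31.8,0,0,0,0],[87,24.5,31.8,0,0,0,0],[87,24.5,31.8,0,0,0,0]]
  ]
}}

```text
time: 0.98
ee_pos: [0.447, -0.2996, 0.2225]
tcp_rot: [[-0.0, -0.38, -0.925], [-0.0, -0.925, 0.38], [-1.0, 0.0, 0.0]]
contact_force: [0.6, -1.6, 0.4]
width: 0.087
```

Request:
{"method": "move_arm", "body": {
  "series": [
    [[87,24.5,31.8,-20,0,0,0],[87,24.5,31.8,-20,0,0,0],[87,24.5,31.8,-10,0,0,0],[87,0,0,0,0,0,0],[87,0,0,0,0,0,0]]
  ]
}}

```text
time: 1.4
ee_pos: [0.517, -0.207, 0.1743]
tcp_rot: [[-0.002, -0.374, -0.928], [0.002, -0.928, 0.374], [-1.0, -0.001, 0.002]]
contact_force: [-0.2, -0.2, -0.6]
width: 0.0869
```

```bash
python3 - <<'E'
from h import *
s=bot.observe();print(s['time'],s['ee_pos'],s['tcp_rot'],s['qpos'],s['contact_force'])
import pickle
c=bot.calibration("wrist");pickle.dump(c,open("w1.pkl","wb"))
cv2.imwrite("pics/wrist1.png",bot.capture("wrist")[:,:,::-1])
cv2.imwrite("pics/top1.png",bot.capture("top")[:,:,::-1])
E
```

```text
1.4 [ 0.51704919 -0.20704807  0.1743136 ] [[-0.00169061 -0.37362901 -0.92757668]
 [ 0.00176266 -0.92757768  0.3736262 ]
 [-0.99999702 -0.00100335  0.00222675]] [ 38.38085418  10.07781578 -21.37351497  99.56646691   3.79139301
  71.19711996 -95.86295297] [-0.20318155 -0.17117755 -0.64977829]
```

View pics/wrist1.png

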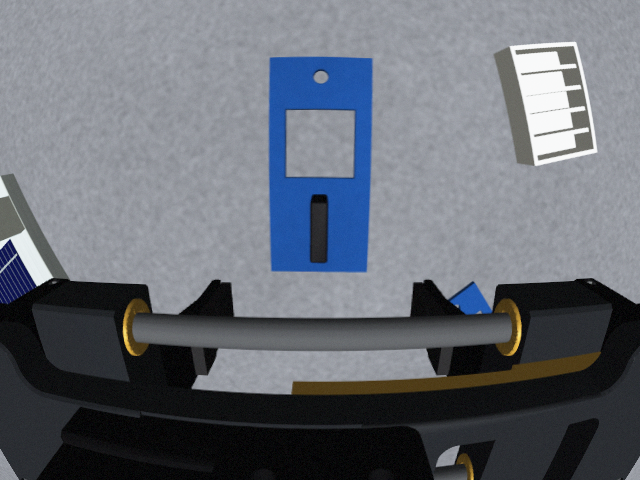

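The wrist view shows the large frame nearly upright. Its hole is at (321,77), its window is centred at (320,143), and its fin spans (319,195-263). I'll measure it precisely.

```bash
cat >> h.py <<'E'
def wray(uv,z,c):
    K=np.array(c["camera_matrix"]);T=np.array(c["extrinsics"])
    uv=np.atleast_2d(np.array(uv,float));p=(uv-K[:2,2])/[K[0,0],K[1,1]]
    th=np.linalg.norm(p,axis=1,keepdims=True);d=np.c_[p/np.maximum(th,1e-9)*np.sin(th),np.cos(th)]
    R=T[:3,:3];o=-R.T@T[:3,3];d=d@R
    return o+d*((z-o[2])/d[:,2])[:,None]
E
python3 - <<'E'
from h import *
import pickle
c=pickle.load(open("w1.pkl","rb"))
im=cv2.imread("pics/wrist1.png");hsv=cv2.cvtColor(im,cv2.COLOR_BGR2HSV)
m=cv2.inRange(hsv,(100,150,60),(125,255,255));m[275:]=0;m[:,:200]=0
k,h=cv2.findContours(m,cv2.RETR_CCOMP,cv2.CHAIN_APPROX_NONE)
for q,hh in zip(k,h[0]):
    if cv2.contourArea(q)<60: continue
    P=(wray(q[:,0],.008,c)[:,:2]*1000).astype(np.float32)
    print("outer" if hh[3]<0 else "inner",cv2.contourArea(q),cv2.minAreaRect(P))
f=cv2.inRange(hsv,(0,0,0),(180,255,60));f[:,:300]=0;f[:,340:]=0;f[:190]=0;f[268:]=0
ys,xs=np.where(f>0);print(xs.min(),xs.max(),ys.min(),ys.max())
# top face corners ; near end top centre & far end
print(wray([[319,263],[320,203]],.053,c)*1000)
E
```

```text
outer 21060.0 ((568.106689453125, -224.49459838867188), (89.41311645507812, 195.67404174804688), 67.42987823486328)
inner 1145.0 ((515.208251953125, -202.56027221679688), (16.102569580078125, 63.62504577636719), 67.63739776611328)
inner 4904.5 ((586.4570922851562, -232.18048095703125), (62.80047607421875, 62.30195999145508), 67.55697631835938)
inner 186.0 ((641.3456420898438, -255.01971435546875), (13.815242767333984, 13.843374252319336), 21.594932556152344)
311 327 195 261
[[ 498.5166822  -196.36222586   53.        ]
 [ 543.32646302 -215.32166259   53.        ]]
```

Request:
{"method": "move_arm", "body": {
  "series": [
    [[60,1,-1,-35,0,0,0],[60,0,0,-35,0,0,0],[60,0,0,-20,0,0,0],[60,0,0,0,0,0,0],[60,0,0,0,0,0,0],[60,0,0,0,0,0,0]]
  ]
}}

```text
time: 2.0
ee_pos: [0.5181, -0.2131, 0.0874]
tcp_rot: [[0.003, -0.381, -0.924], [-0.002, -0.924, 0.381], [-1.0, 0.0, -0.003]]
contact_force: [0.6, 0.7, -0.3]
width: 0.0616
```

Request:
{"method": "move_arm", "body": {
  "series": [
    [[60,0,0,0,0,0,0],[60,0,0,0,0,0,0]]
  ]
}}

```text
time: 2.17
ee_pos: [0.5185, -0.2123, 0.0875]
tcp_rot: [[0.003, -0.38, -0.925], [-0.002, -0.925, 0.38], [-1.0, 0.0, -0.004]]
contact_force: [-0.6, -0.2, 0.2]
width: 0.0602
```

```bash
python3 - <<'E'
from h import *
import pickle
for i in range(2):
    s=bot.observe();print(s['time'],s['ee_pos']*1000,s['tcp_rot'][:,1],s['qvel'].round(2))
    c=bot.calibration("wrist");im=bot.capture("wrist")
    T=c['extrinsics'];print(-T[:3,:3].T@T[:3,3]*1000)
pickle.dump(c,open("w2.pkl","wb"));cv2.imwrite("pics/wrist2.png",im[:,:,::-1])
E
```

```text
2.1667 [ 518.53580092 -212.32209347   87.51948103] [-3.79923769e-01 -9.25017698e-01  4.33066959e-04] [-0.27  0.28 -0.04  0.46  0.03 -0.04 -0.08]
[ 585.39011655 -238.99220889  250.23449194]
2.2167 [ 518.33931022 -212.09219827   87.19509579] [-3.79702196e-01 -9.25108694e-01  3.82952653e-04] [-0.18  0.27  0.11  0.52  0.03 -0.04 -0.16]
[ 585.27017992 -238.78796225  249.85168136]
```

View pics/wrist2.png

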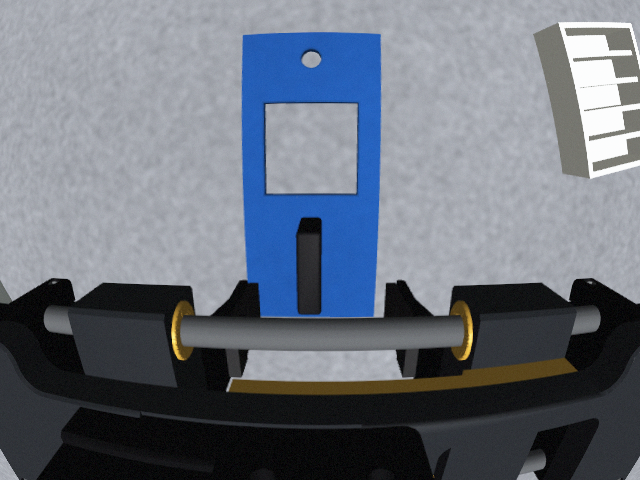

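The fin at (309,265) sits left of the jaw centre at about 322, and the measured TCP offset agrees. I'll correct by (+3, +7) mm and descend.

Request:
{"method": "move_arm", "body": {
  "series": [
    [[60,3,6.5,-20,0,0,0],[60,0,0,-25,0,0,0],[60,0,0,0,0,0,0],[60,0,0,0,0,0,0],[60,0,0,0,0,0,0]]
  ]
}}

```text
time: 2.68
ee_pos: [0.5209, -0.2054, 0.0416]
tcp_rot: [[0.001, -0.38, -0.925], [-0.001, -0.925, 0.38], [-1.0, 0.0, -0.001]]
contact_force: [0.3, 0.5, 0.6]
width: 0.06
```

Request:
{"method": "move_arm", "body": {
  "series": [
    [[60,0,0,-15,0,0,0],[60,0,0,-12,0,0,0],[60,0,0,0,0,0,0],[10,0,0,0,0,0,0],[10,0,0,0,0,0,0],[10,0,0,0,0,0,0],[10,0,0,0,0,0,0],[10,0,0,0,0,0,0]]
  ]
}}

```text
time: 3.35
ee_pos: [0.5207, -0.2051, 0.014]
tcp_rot: [[0.001, -0.379, -0.925], [-0.0, -0.925, 0.379], [-1.0, 0.0, -0.001]]
contact_force: [0.6, 0.7, -0.1]
width: 0.0346
```

Request:
{"method": "move_arm", "body": {
  "series": [
    [[0,0,0,0,0,0,0],[0,0,0,0,0,0,0],[0,0,0,0,0,0,0],[0,0,0,0,0,0,0],[0,0,0,0,0,0,0],[0,0,0,0,0,0,0]]
  ]
}}

```text
time: 3.85
ee_pos: [0.5204, -0.205, 0.0135]
tcp_rot: [[0.0, -0.38, -0.925], [-0.0, -0.925, 0.38], [-1.0, 0.0, -0.0]]
contact_force: [-0.4, -0.3, 0.7]
width: 0.0135
```

Request:
{"method": "move_arm", "body": {
  "series": [
    [[0,0,0,10,0,0,0],[0,0,0,15,0,0,0],[0,0,0,20,0,0,0],[0,0,0,25,0,0,0],[0,0,0,20,0,0,0],[0,0,0,0,0,0,0],[0,0,0,0,0,0,0],[0,0,0,0,0,0,0]]
  ]
}}

```text
time: 4.52
ee_pos: [0.5192, -0.2047, 0.1022]
tcp_rot: [[-0.002, -0.379, -0.925], [0.001, -0.925, 0.379], [-1.0, 0.0, 0.002]]
contact_force: [0.8, 0.0, -3.7]
width: 0.014
```

```bash
python3 - <<'E'
from h import *
s=bot.observe();print(s['time'],s['ee_pos']*1000,s['tcp_rot'],s['contact_force'],s['moment'],s['width'])
cv2.imwrite("pics/wrist3.png",bot.capture("wrist")[:,:,::-1])
cv2.imwrite("pics/scene3.png",bot.capture("scene")[150:450,100:500,::-1].repeat(2,0).repeat(2,1))
E
```

```text
4.5167 [ 519.1882321  -204.67274341  102.21837839] [[-2.22822721e-03 -3.79374508e-01 -9.25240519e-01]
 [ 6.45949576e-04 -9.25243169e-01  3.79374039e-01]
 [-9.99997309e-01  2.47672836e-04  2.30670881e-03]] [ 0.75934842  0.04226294 -3.66598106] [ 0.08111154  0.1602472  -0.00576355] 0.014041829013050119
```

View pics/wrist3.png

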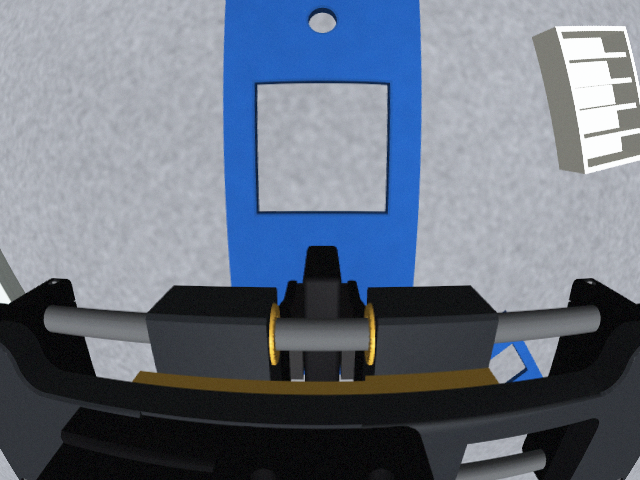

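View pics/scene3.png

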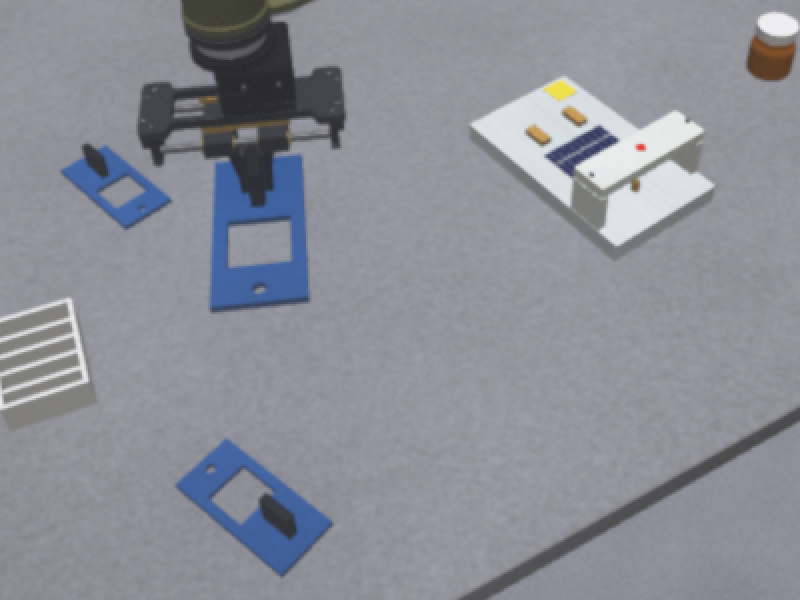

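The frame is gripped and lifted, with the hole at (322,20) in the wrist view. I'll check for droop in the grasp and refine the fixture pose.

```bash
python3 - <<'E'
from h import *
c=bot.calibration("wrist");s=bot.observe()
im=cv2.imread("pics/wrist3.png");hsv=cv2.cvtColor(im,cv2.COLOR_BGR2HSV)
m=cv2.inRange(hsv,(100,150,60),(125,255,255));m[285:]=0;m[:,:200]=0;m[:,440:]=0
k,h=cv2.findContours(m,cv2.RETR_CCOMP,cv2.CHAIN_APPROX_NONE)
zt=s['ee_pos'][2]-.014+.008
Rz=s['tcp_rot'];ex=-Rz[:,2];ey=-Rz[:,1]
for q,hh in zip(k,h[0]):
    if hh[3]<0 or cv2.contourArea(q)<60: continue
    for z in (zt,zt-.005,zt-.01):
        P=(wray(q[:,0],z,c)-s['ee_pos'])
        L=np.c_[P@ex,P@ey]*1000
        r=cv2.minAreaRect(L.astype(np.float32)); a=cv2.approxPolyDP(q,8,True)[:,0]
        print(z,np.round(r[0],1),np.round(r[1],1),round(r[2],2))
        if len(a)==4:
            A=(wray(a,z,c)-s['ee_pos']);print(np.round(np.c_[A@ex,A@ey]*1000,1).tolist())
# fixture
im=cv2.imread("pics/top0.png");hsv=cv2.cvtColor(im,cv2.COLOR_BGR2HSV)
g=cv2.inRange(hsv,(0,0,170),(180,60,255));g=cv2.morphologyEx(g,cv2.MORPH_CLOSE,np.ones((5,5)))
for q in cv2.findContours(g,cv2.RETR_EXTERNAL,cv2.CHAIN_APPROX_NONE)[0]:
    x,y,w,hh=cv2.boundingRect(q)
    if 200<x<300 and hh>40:
        print(x,y,w,hh)
        P=(ray("top",q[:,0],.025)[:,:2]*1000).astype(np.float32);print(cv2.minAreaRect(P))
        # side edges in lower part
        for side in (0,1):
            pts=[]
            for yy in range(222,268):
                xs=q[q[:,0,1]==yy][:,0,0]; pts.append([xs.min() if side==0 else xs.max(),yy])
            W=(ray("top",pts,.025)[:,:2]*1000).astype(np.float32);l=cv2.fitLine(W,cv2.DIST_HUBER,0,.01,.01).ravel();print(np.degrees(np.arctan2(l[1],l[0])),l[2:])
        pts=[]
        for xx in range(258,305):
            ys=q[q[:,0,0]==xx][:,0,1];pts.append([xx,ys.max()])
        W=(ray("top",pts,.025)[:,:2]*1000).astype(np.float32);l=cv2.fitLine(W,cv2.DIST_HUBER,0,.01,.01).ravel();print("near",np.degrees(np.arctan2(l[1],l[0])),l[2:])
d=cv2.inRange(hsv,(105,80,30),(130,255,140));d[:,:250]=0;d[:,305:]=0;d=cv2.morphologyEx(d,cv2.MORPH_CLOSE,np.ones((5,5)))
for q in cv2.findContours(d,cv2.RETR_EXTERNAL,cv2.CHAIN_APPROX_NONE)[0]:
    if cv2.contourArea(q)>200:print("cell",cv2.minAreaRect((ray("top",q[:,0],.0255)[:,:2]*1000).astype(np.float32)))
E
```

```text
0.0955640736240512 [71.7  0.8] [59.9 60.6] 0.07
[[101.0, 30.2], [101.5, -28.1], [42.4, -29.1], [41.9, 29.8]]
0.0905640736240512 [71.7  0.9] [61.6 62.4] 0.07
[[101.9, 31.1], [102.3, -29.0], [41.5, -30.0], [41.0, 30.7]]
0.0855640736240512 [71.6  0.9] [63.4 64.2] 0.07
[[102.7, 32.0], [103.2, -29.8], [40.6, -30.9], [40.1, 31.5]]
0.0955640736240512 [130.    0.6] [11.8 11.9] 48.19
[[132.2, 6.4], [135.3, -2.1], [128.7, -5.7], [124.7, 2.8]]
0.0905640736240512 [131.7   0.6] [12.1 12.2] 48.19
[[134.0, 6.6], [137.1, -2.2], [130.4, -5.9], [126.2, 2.9]]
0.0855640736240512 [133.4   0.6] [12.5 12.6] 48.19
[[135.8, 6.8], [139.0, -2.3], [132.0, -6.1], [127.8, 3.0]]
242 188 68 97
((581.758056640625, 168.4972381591797), (248.74951171875, 159.705810546875), 7.372073173522949)
7.1772842 [557.48047 235.28438]
7.2059245 [555.4882   86.79258]
near -82.9951 [459.97482 151.34213]
cell ((596.9788208007812, 166.04434204101562), (83.18965911865234, 82.50384521484375), 7.3665852546691895)
```

The frame is level, with the hole 130 mm ahead of the TCP. For the fixture, the red dot, edges and strips agree on pin ≈ (657, 173.7) mm and yaw ≈ 7.2°. I'll go to the pre-insertion pose.

Request:
{"method": "move_arm", "body": {
  "series": [
    [[0,-3,15,8,0,0,3],[0,-4,25,8,0,0,3],[0,-4,25,8,0,0,3],[0,-4,25,8,0,0,3],[0,-4,25,8,0,0,3],[0,-4,25,0,0,0,3],[0,-4,25,0,0,0,3],[0,-4,25,0,0,0,3],[0,-4,25,0,0,0,3],[0,-4,25,0,0,0,2.5]]
  ]
}}

```text
time: 5.45
ee_pos: [0.4801, 0.0372, 0.1425]
tcp_rot: [[-0.002, 0.13, -0.992], [0.0, -0.992, -0.13], [-1.0, -0.0, 0.002]]
contact_force: [0.7, 0.3, -2.6]
width: 0.0139
```

Request:
{"method": "move_arm", "body": {
  "series": [
    [[0,-4,25,0,0,0,0],[0,-4,25,0,0,0,0],[0,-4,25,0,0,0,0],[0,0,25,0,0,0,0],[0,0,14,0,0,0,0],[0,0,0,0,0,0,0],[0,0,0,0,0,0,0],[0,0,0,0,0,0,0],[0,0,0,0,0,0,0]]
  ]
}}

```text
time: 6.2
ee_pos: [0.4691, 0.1479, 0.1429]
tcp_rot: [[-0.001, 0.124, -0.992], [-0.001, -0.992, -0.124], [-1.0, 0.001, 0.001]]
contact_force: [-0.1, -0.4, -2.7]
width: 0.0136
```

Request:
{"method": "move_arm", "body": {
  "series": [
    [[0,0,1,-20,0,0,0],[0,0,0,-20,0,0,0],[0,0,0,-20,0,0,0],[0,0,0,-18,0,0,0],[0,0,0,0,0,0,0],[0,0,0,0,0,0,0],[0,0,0,0,0,0,0]]
  ]
}}

```text
time: 6.78
ee_pos: [0.4702, 0.1498, 0.0664]
tcp_rot: [[0.001, 0.124, -0.992], [0.0, -0.992, -0.124], [-1.0, -0.0, -0.001]]
contact_force: [-0.0, 0.4, -2.3]
width: 0.0136
```

```bash
python3 - <<'E'
from h import *
s=bot.observe();print(s['time'],s['ee_pos']*1000,s['tcp_rot'],s['contact_force'],s['moment'],s['width'])
c=bot.calibration("wrist")
w=bot.capture("wrist")[:,:,::-1];cv2.imwrite("pics/wrist4.png",w)
cv2.imwrite("pics/scene4.png",cv2.resize(bot.capture("scene")[150:300,300:500,::-1],None,fx=4,fy=4,interpolation=2))
E
```

```text
6.7833 [470.16887986 149.77043219  66.37965299] [[ 1.31268944e-03  1.24421554e-01 -9.92228579e-01]
 [ 1.88464155e-04 -9.92229447e-01 -1.24421413e-01]
 [-9.99999121e-01 -2.36728462e-05 -1.32593812e-03]] [-0.01621854  0.40497467 -2.33249774] [-0.02737912  0.06696814 -0.04300255] 0.013574934116990803
```

View pics/wrist4.png

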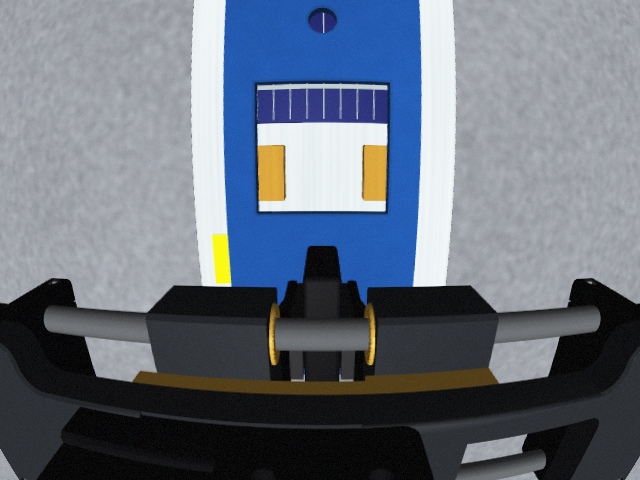

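View pics/scene4.png

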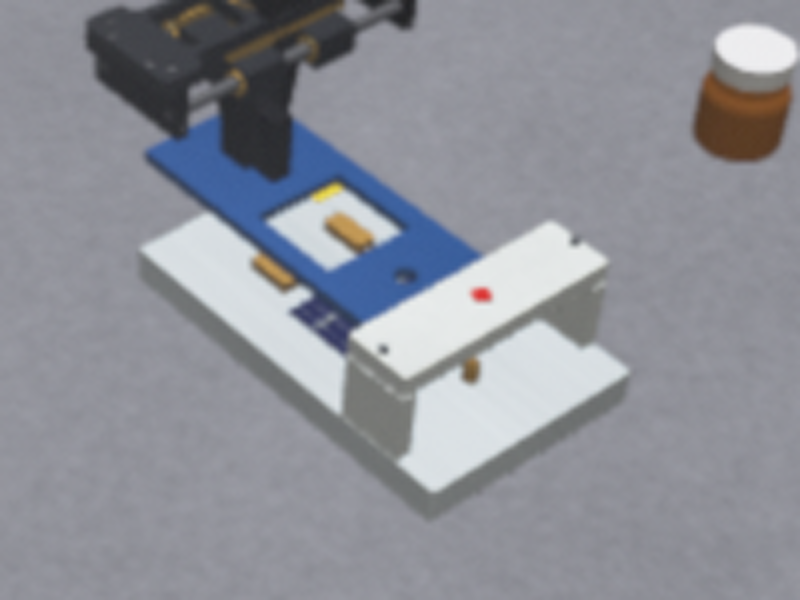

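The wrist view shows the cell's centre line passing through the hole at (322,20), with the strips symmetric about it. The scene view shows the pin under the bridge and clearance for the plate. I'll slide it in.

Request:
{"method": "move_arm", "body": {
  "series": [
    [[0,10,1.2,-1,0,0,0],[0,15,1.9,-1,0,0,0],[0,15,1.9,0,0,0,0],[0,12,1.5,0,0,0,0],[0,5.5,0.6,0,0,0,0],[0,0,0,0,0,0,0],[0,0,0,0,0,0,0],[0,0,0,0,0,0,0]]
  ]
}}

```text
time: 7.55
ee_pos: [0.5261, 0.1572, 0.0633]
tcp_rot: [[-0.001, 0.126, -0.992], [-0.0, -0.992, -0.126], [-1.0, 0.0, 0.001]]
contact_force: [-0.9, 1.0, -2.3]
width: 0.0138
```

```bash
python3 - <<'E'
from h import *
s=bot.observe();print(s['time'],s['ee_pos']*1000,s['tcp_rot'][:,2],s['contact_force'],s['moment'])
c=bot.calibration("wrist")
w=bot.capture("wrist")[:,:,::-1];cv2.imwrite("pics/wrist5.png",w)
cv2.imwrite("pics/scene5.png",cv2.resize(bot.capture("scene")[150:300,300:500,::-1],None,fx=4,fy=4,interpolation=2))
E
```

```text
7.55 [526.1099359  157.15614711  63.34213501] [-9.92069697e-01 -1.25686242e-01  8.27395557e-04] [-0.86205987  1.03932877 -2.26005655] [0.05599971 0.08970413 0.03391665]
```

View pics/wrist5.png

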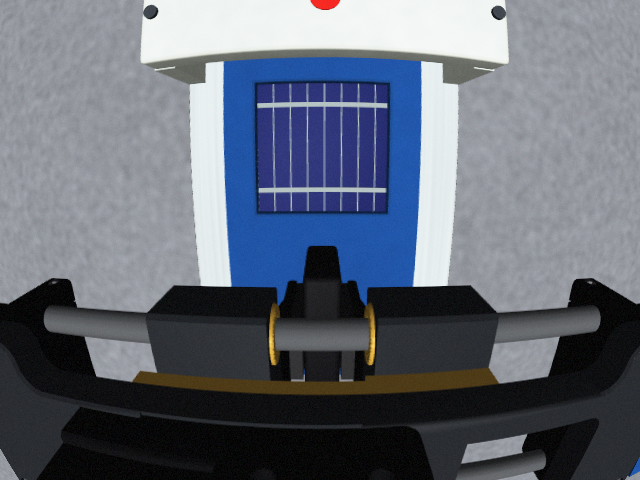

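View pics/scene5.png

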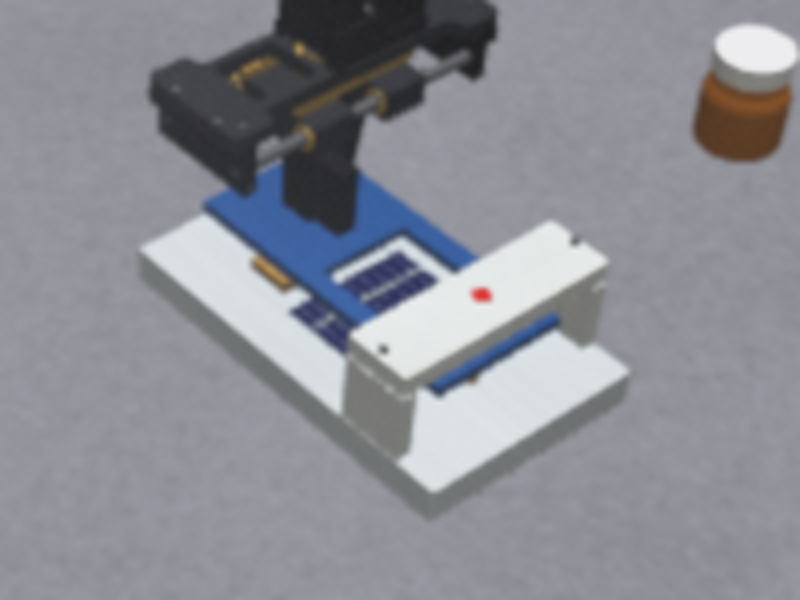

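The frame is under the bridge, with the red dot at about (325,2) and the cell's middle line at x≈324 in the wrist view. I'll measure the residual before lowering.

```bash
python3 - <<'E'
from h import *
c=bot.calibration("wrist");s=bot.observe();print(s['ee_pos']*1000)
im=cv2.imread("pics/wrist5.png");hsv=cv2.cvtColor(im,cv2.COLOR_BGR2HSV)
R=s['tcp_rot'];ex=-R[:,2];ey=-R[:,1]
def loc(uv,z):
    P=wray(uv,z,c)-s['ee_pos'];return np.round(np.c_[P@ex,P@ey]*1000,1)
r=cv2.inRange(hsv,(0,150,100),(6,255,255))|cv2.inRange(hsv,(174,150,100),(180,255,255))
ys,xs=np.where(r[:20]>0);print("red cols",xs.min(),xs.max(),ys.max());print(loc([[(xs.min()+xs.max())/2,1]],.086))
print("screws",loc([[150,12],[499,13]],.086))
m=cv2.inRange(hsv,(100,150,60),(125,255,255))
# cell lines: bright columns inside window rows 120..180
win=cv2.cvtColor(im,cv2.COLOR_BGR2GRAY)[112:180,262:384].astype(float).mean(0)
pk=[i+262 for i in range(1,len(win)-1) if win[i]>win[i-1] and win[i]>=win[i+1] and win[i]>win.mean()+8];print(pk)
print("cell mid",loc([[324.3,112],[324.3,145],[324.3,180]],.0255))
print("window sides",loc([[257,148],[388,148]],s['ee_pos'][2]-.006))
print("busbars",loc([[322,105],[322,190]],.0255))
print("base edges",loc([[190,100],[458,100],[197,230],[452,230]],.025))
E
```

```text
[526.13721485 157.08894476  63.42186314]
red cols 311 339 9
[[129.9  -0.5]]
screws [[132.3  70.4]
 [132.4 -71.5]]
[273, 290, 307, 324, 341, 358, 375]
cell mid [[90.7 -0.6]
 [72.8 -0.6]
 [53.9 -0.6]]
window sides [[ 71.9  30.1]
 [ 72.  -29.2]]
busbars [[94.5  0.6]
 [48.5  0.6]]
base edges [[100.7  73.7]
 [101.  -74.8]
 [ 26.4  72.7]
 [ 26.5 -74.6]]
```

The hole is about 1 mm to +y of the pin line, and x matches within 0.5 mm. I'll shift and lower gently.

Request:
{"method": "move_arm", "body": {
  "series": [
    [[0,0.3,-0.9,0,0,0,0],[0,0,0,-4,0,0,0],[0,0,0,-4,0,0,0],[0,0,0,-4,0,0,0],[0,0,0,0,0,0,0],[0,0,0,0,0,0,0],[0,0,0,0,0,0,0]]
  ]
}}

```text
time: 8.23
ee_pos: [0.5271, 0.1563, 0.0513]
tcp_rot: [[-0.0, 0.125, -0.992], [0.0, -0.992, -0.125], [-1.0, -0.0, 0.0]]
contact_force: [1.2, 0.2, -2.5]
width: 0.0138
```

```bash
python3 - <<'E'
from h import *
s=bot.observe();print(s['time'],s['ee_pos']*1000,s['tcp_rot'][:,2],s['contact_force'],s['moment'])
E
```

```text
8.2333 [527.08703552 156.31595569  51.33954717] [-9.92102730e-01 -1.25427865e-01  1.52054887e-04] [ 1.21858172  0.15596228 -2.53649876] [0.03631606 0.12454724 0.01165027]
```

Request:
{"method": "move_arm", "body": {
  "series": [
    [[0,0,0,-2,0,0,0],[0,0,0,-2,0,0,0],[0,0,0,-2,0,0,0],[0,0,0,0,0,0,0],[0,0,0,0,0,0,0],[0,0,0,0,0,0,0]]
  ]
}}

```text
time: 8.73
ee_pos: [0.5273, 0.1563, 0.0458]
tcp_rot: [[0.0, 0.125, -0.992], [-0.0, -0.992, -0.125], [-1.0, 0.0, -0.0]]
contact_force: [-1.2, -1.0, 1.4]
width: 0.0137
```

```bash
python3 - <<'E'
from h import *
s=bot.observe();print(s['time'],s['ee_pos']*1000,s['tcp_rot'][:,2],s['contact_force'],s['moment'])
w=bot.capture("wrist")[:,:,::-1];cv2.imwrite("pics/wrist6.png",w)
cv2.imwrite("pics/scene6.png",cv2.resize(bot.capture("scene")[150:300,300:500,::-1],None,fx=4,fy=4,interpolation=2))
E
```

```text
8.7333 [527.30097763 156.32472827  45.84182075] [-9.92105768e-01 -1.25403444e-01 -3.47122063e-04] [-1.17523772 -0.96070351  1.4110873 ] [-0.1087174   0.32761336 -0.01360706]
```

View pics/scene6.png

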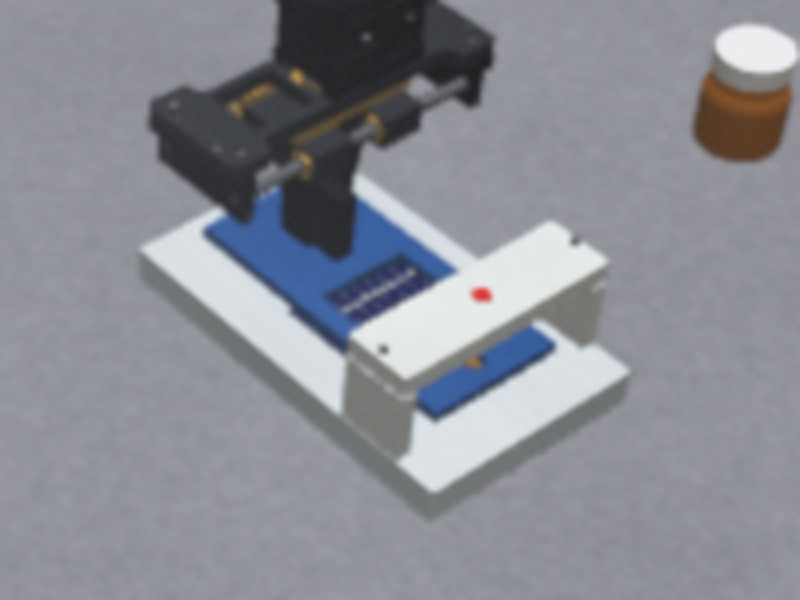

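View pics/wrist6.png

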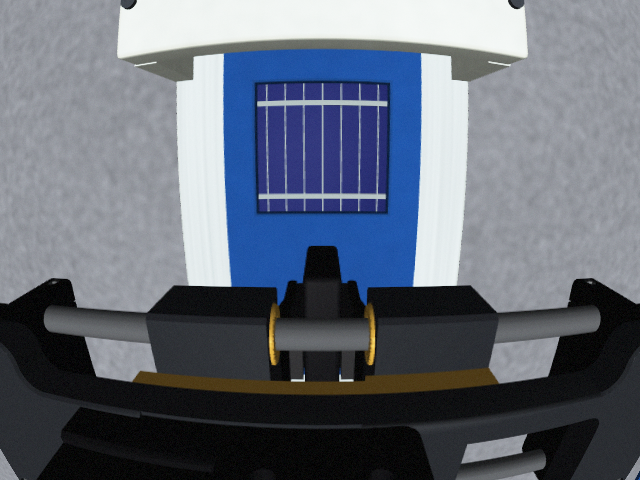

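The pin tip shows through the hole at (475,360) in the scene view, and the strips have started to push back with about 4 N. I'll press down.

Request:
{"method": "move_arm", "body": {
  "series": [
    [[0,0,0,-2,0,0,0],[0,0,0,-2,0,0,0],[0,0,0,-1.5,0,0,0],[0,0,0,0,0,0,0],[0,0,0,0,0,0,0],[0,0,0,0,0,0,0]]
  ]
}}

```text
time: 9.33
ee_pos: [0.5274, 0.1563, 0.0403]
tcp_rot: [[0.0, 0.125, -0.992], [-0.0, -0.992, -0.125], [-1.0, 0.0, -0.0]]
contact_force: [-2.2, -0.8, 5.8]
width: 0.0135
```

Request:
{"method": "move_arm", "body": {
  "series": [
    [[0,0,0,-1,0,0,0],[0,0,0,-1,0,0,0],[0,0,0,0,0,0,0],[0,0,0,0,0,0,0],[0,0,0,0,0,0,0]]
  ]
}}

```text
time: 9.75
ee_pos: [0.5274, 0.1563, 0.0386]
tcp_rot: [[0.001, 0.125, -0.992], [-0.0, -0.992, -0.125], [-1.0, 0.0, -0.0]]
contact_force: [-2.6, -1.6, 7.4]
width: 0.0136
```

Request:
{"method": "move_arm", "body": {
  "series": [
    [[0,0,0,-1,0,0,0],[0,0,0,0,0,0,0],[0,0,0,0,0,0,0],[0,0,0,0,0,0,0]]
  ]
}}

```text
time: 10.08
ee_pos: [0.5274, 0.1563, 0.0385]
tcp_rot: [[0.0, 0.125, -0.992], [-0.001, -0.992, -0.125], [-1.0, 0.001, -0.0]]
contact_force: [-5.8, -3.1, 14.2]
width: 0.0135
```

```bash
python3 - <<'E'
from h import *
s=bot.observe();print(s['time'],s['ee_pos']*1000,s['tcp_rot'][:,2],s['contact_force'],s['moment'])
w=bot.capture("wrist")[:,:,::-1];cv2.imwrite("pics/wrist7.png",w)
cv2.imwrite("pics/scene7.png",cv2.resize(bot.capture("scene")[150:300,300:500,::-1],None,fx=4,fy=4,interpolation=2))
E
```

```text
10.0833 [527.40707203 156.31890845  38.45596963] [-9.92120868e-01 -1.25283924e-01 -3.47392417e-04] [-5.8174489  -3.128086   14.24117687] [-0.34486684  1.19993602  0.06094107]
```

View pics/scene7.png

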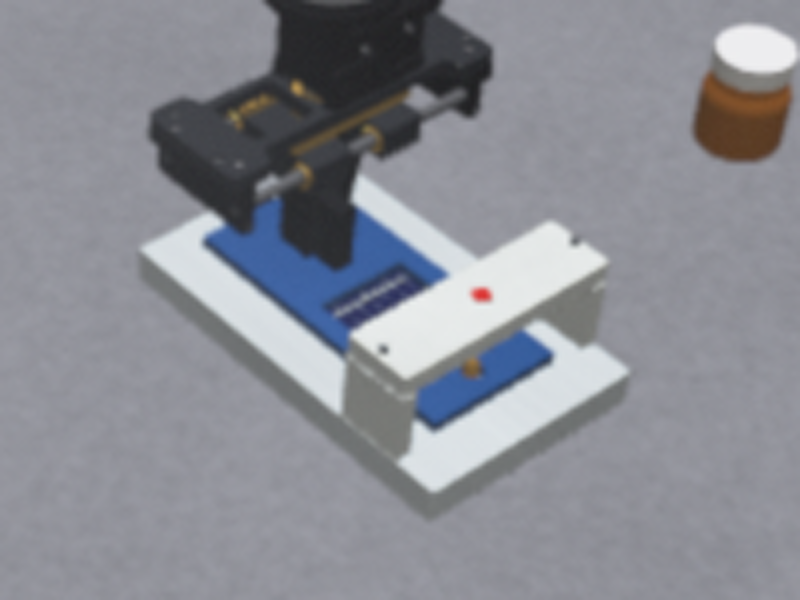

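View pics/wrist7.png

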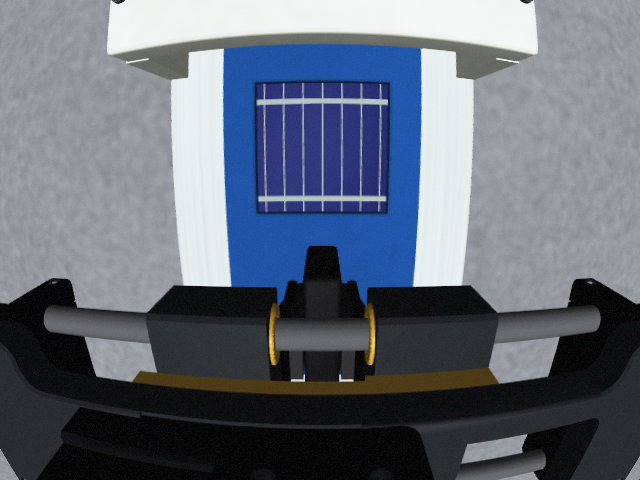

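The height stopped at 38.5 mm while the force rose from 7 to 14 N, so the frame has bottomed out. The scene view shows the pin standing proud of the plate at (473,368), and the frame lying flat and square. I'll hand in.

```bash
python3 - <<'E'
from h import *
s=bot.observe();print(s['time'],s['ee_pos']*1000,s['contact_force'],s['width'],abs(s['qvel']).max())
print(bot.finish_job())
E
```

```text
10.1833 [527.39016793 156.32007902  38.46896811] [-4.78982596 -2.55557535 15.02585957] 0.013318661812821053 0.11839511889179255
the job is handed in; nothing more can be done
None
```

I picked up the largest blue frame by its handle and slid its hole end under the bridge. I lowered the hole onto the pin, then pressed the handle end down until it bottomed out. I handed the job in at about 10.2 s, still gripping and pressing.

**Last checks:**
- **Flat:** TCP height stopped at 38.5 mm, where a flat frame would put it, while the upward force rose from 7 to 15 N.
- **Hole on pin:** the pin stands visibly through the hole in the scene picture.
- **Square:** the tool's yaw of 7.2° matches the fixture's measured yaw of 7.2°.
- **Still and gripped:** the arm is practically still and the fingers are closed on the handle at 13.3 mm.
- **Bystanders:** the jar looks unmoved in the last scene picture. The carrier looked unmoved in the last views that showed it, but it was out of view in the later pictures and I didn't check it again.

**Disagreements:**
- **Arm position:** the arm settled up to 7 mm off the commanded position before the grasp, and I corrected it from the measured pose.
- **Sideways force:** about 5 N remains at the end, most likely the hole resting against the pin.
- **Contact strips:** I had no direct reading of how far they are pressed. I inferred it from the force and height.

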